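# Empty the tipping cutlery holder and sort the spoons and forks

### The arm

A 6-joint arm with a two-finger parallel gripper is mounted at the origin on the work surface. World frame = base frame: x ahead of the robot, y to its left, z up, the work surface at z = 0. Lengths are in m, angles in rad, forces in N, time in s.
With the tool pointing down it reaches from about 0.325 to 0.925 m from the base axis. Payload 3.1 kg.
Tool frame: the origin (TCP) lies on the centre line of the jaws, within the pads' length; the fingertips stand env.tip_reach ahead of it and the grasp point (between the pads) lies 8 mm behind it (env.tip_reach is the distance from the TCP to the fingertips, in m); z points along the fingers, y is the line along which they close (so a half turn about z gives the same grasp; the last joint's range is limited). The gripper opens to 85 mm and grips with 20 to 120 N. Pads are 22 mm wide; open, the fingers measure 114 mm over their backs; the gripper's body (76 mm by 85 mm) begins 54 mm behind the grasp point. The pads swing forward as they close: fully open they stand 13 mm farther back than shut.
Start: joints at [-1.423, 0.217, 1.613, -0, 1.311, -0.112], TCP at [0.161, -0.604, 0.242] pointing down, gripper open.
Joint ranges: [-2.75, 2.75], [-0.78, 2.1], [0.31, 2.55], [-1.13, 4.27], [0.13, 2.63], [-2.58, 2.58]. Speed limits (rad/s): [2.79, 2.79, 3.14, 3.14, 3.14, 3.14].

### API

Orientations are given as a unit quaternion [x, y, z, w].
In Python, from cell import env, hand, solver, telemetry, imaging, job gives the robot as it stands. Calls block until the motion is done:
- env.move_pose(position, orientation): joint-space move of the TCP to a pose.
- env.servo_line(position, attitude=None, max_speed=0.15, until_force=None): straight line of the TCP; attitude=None keeps the orientation; max_speed is the mean speed in m/s. With until_force (N) it stops when the force on the tool has changed by that much, and returns True; else False.
- env.move_j(angles): joint-space move.
- hand.set_gripper(opening, grip_force=None): finger opening in m; grip_force is the grip in N (None keeps the last); returns when the fingers have stopped.
- env.wait(seconds).
- solver.inverse_kinematics(position, orientation): joint angles nearest the present ones, or None.
- telemetry.sense(): the state.
- imaging.get_image(name): name is "side" or "top"; returns a dict with "frame" (480x640x3 uint8, red, green, blue), "fx", "fy", "cx", "cy" (pixels), "world_from_camera" (4x4, takes a point from camera to world coordinates). Camera axes: x right, y down, z forward; pixel columns grow to the right and rows downward; lengths in m; the calibration is good to about 2 mm. A picture is of the moment at which its call begins. There is no depth.
A pose or a line that the arm cannot do raises env.MotionError and nothing moves.
- job.hand_in(): hands the job in; it is judged then, once.
The state is a dict: "clock": time; "q": joint angles; "qd": joint speeds; "tau": joint torques, N m; "tcp_pos": TCP position; "eef_rot": TCP orientation; "contact_force": force on the tool from outside, world axes, zero at the start; "moment": the same for the moment, N m; "opening": finger opening in m; "grasp_force": force on a finger pad.
Only numpy, scipy, OpenCV 4.12 (cv2) and the standard library are available. Lean on these libraries where they do the work, as an engineer would, in place of code of your own. Each camera call takes 0.05 s, during which the arm holds its last target. There are 200 camera calls.

### The job

The little spoons and forks lie too deep in the tall metal holder to be gripped: tip the holder over by its side handle until they have all slid out, and stand it fully upright again. Then put every spoon and fork into a wooden box, each into the box that already holds a piece of its own kind. Do not push or knock over the two dessert glasses.

Things in the scene. Friction and masses are not known exactly. Their poses are not given: they have to be found in the camera images.
- spoon1: loose steel dessert spoon (may be absent), upright, head up, deep in the holder at the start. 110 mm long; handle 12 mm wide, 10 mm thick; round flat bowl 27 mm across. Origin in the middle of the 80 mm handle; own z axis along the length towards the head, x across the width, y through the thickness; the handle runs from z = -40 to +40 mm, the head from there to +70 mm. 40 g
- spoon2: loose steel dessert spoon (may be absent), upright, head up, deep in the holder at the start. 110 mm long; handle 12 mm wide, 10 mm thick; round flat bowl 27 mm across. Origin in the middle of the 80 mm handle; own z axis along the length towards the head, x across the width, y through the thickness; the handle runs from z = -40 to +40 mm, the head from there to +70 mm. 40 g
- spoon3: loose steel dessert spoon (may be absent), upright, head up, deep in the holder at the start. 110 mm long; handle 12 mm wide, 10 mm thick; round flat bowl 27 mm across. Origin in the middle of the 80 mm handle; own z axis along the length towards the head, x across the width, y through the thickness; the handle runs from z = -40 to +40 mm, the head from there to +70 mm. 40 g
- fork1: loose steel dessert fork (may be absent), upright, head up, deep in the holder at the start. 110 mm long; handle 12 mm wide, 10 mm thick; squared head 25 mm wide, three tines. Origin in the middle of the 80 mm handle; own z axis along the length towards the head, x across the width, y through the thickness; the handle runs from z = -40 to +40 mm, the head from there to +70 mm. 40 g
- fork2: loose steel dessert fork (may be absent), upright, head up, deep in the holder at the start. 110 mm long; handle 12 mm wide, 10 mm thick; squared head 25 mm wide, three tines. Origin in the middle of the 80 mm handle; own z axis along the length towards the head, x across the width, y through the thickness; the handle runs from z = -40 to +40 mm, the head from there to +70 mm. 40 g
- fork3: loose steel dessert fork (may be absent), upright, head up, deep in the holder at the start. 110 mm long; handle 12 mm wide, 10 mm thick; squared head 25 mm wide, three tines. Origin in the middle of the 80 mm handle; own z axis along the length towards the head, x across the width, y through the thickness; the handle runs from z = -40 to +40 mm, the head from there to +70 mm. 40 g
- box_a: open wooden box fixed to the counter, outside 190 x 120 mm and 50 mm high, walls and floor 5 mm. Origin under its centre; x along the 190 mm side, y along the 120 mm side. The two boxes look alike; one holds a spoon at the start, the other a fork; which is which changes. This one is nearer the middle of the counter
- box_b: open wooden box fixed to the counter, outside 190 x 120 mm and 50 mm high, walls and floor 5 mm. Origin under its centre; x along the 190 mm side, y along the 120 mm side. The two boxes look alike; one holds a spoon at the start, the other a fork; which is which changes. This one is farther to the robot's right
- box_spoon: steel dessert spoon like the others that lies in one of the boxes from the start and stays there. Origin on its underside below the middle of the handle; x along the length towards the bowl
- box_fork: steel dessert fork like the others that lies in one of the boxes from the start and stays there. Origin on its underside below the middle of the handle; x along the length towards the tines
- stand: fixed dark steel pedestal that carries the holder on a pivot. Origin on the counter under the pivot, whose axis runs along the stand's x, 210 mm above the counter. Block 110 mm (x) wide, y from -38 to +48 mm, 90 mm high; two 10 mm cheeks up to 225 mm high at x = +-41 mm
- mat (a point): centre of the flat rubber mat, on its top, 3 mm above the counter, fixed to the stand on its -y side: 260 mm (stand's x) by 270 mm (stand's y). A 100 mm wide dark steel chute comes down onto it from the front of the stand (104 mm high at the stand's y = -42 mm, 36 mm at -105, 0 at -190): the cutlery slides down it
- pivot (a point): middle of the holder, on its pivot axis; turns with the holder, z towards its mouth. The holder is a tall square bin of bare metal, 64 mm outside, 58 mm inside, 200 mm long: floor 90 mm below the pivot, rim 110 mm above it. The cutlery's tops are some 85 mm below the rim, out of the fingers' reach
- holder (a joint): tilt of the holder (rad): 0 upright (stop), grows as the mouth tips over to the stand's -y side, stop at 2.4 (mouth slanting down). It stays where it is left: friction about 0.35 N m. Past about 2.3 rad the cutlery slides out by itself
- handle (a point): grip point on the holder's handle, a round bar 14 mm thick, parallel to the pivot axis, on the robot's side (stand's -x), 70 mm from the axis, straight above it when upright. Point 100 mm out from the holder's middle; the bar ends at 124 mm, is free from 50 mm outwards, and can turn between the fingers: the tool may stay pointing down as it follows the 70 mm arc. Turns with the holder
- dessert1: filled dessert glass, 56 mm across, 70 mm high, standing beyond the boxes; leave alone. Origin under its centre
- dessert2: second filled dessert glass, the same
Things that resemble listed ones, but are neither listed nor needed, are in the scene too. Leave any yellow look-alike of the box_spoon alone. Leave any white look-alike of the box_a alone.

How it is judged:
By the outcome, as a careful person would: the job done as asked, in the order asked, and still so for the second after the job is handed in, with the robot touching nothing.
Of spoon1, spoon2, spoon3, fork1, fork2, fork3 only 4 to 6 are there at a start; the rules pass over those that are not, and their reading is None.
At some moment in a run one of spoon1, spoon2, spoon3, fork1, fork2, fork3 may be knocked a few centimetres aside while the robot is not near it.
Once in a run the grip may slacken for a moment while it holds something.
It also fails if it takes over 208 s, if anything falls off the work surface, if the arm or the gripper's body presses on something with over 40 N, if the wrist force passes 120 N, or if a joint passes its speed limit or range.

## Working session

There is one attempt and no reset: what is moved stays moved. The work goes in short steps, each a Python script; the robot and the scene stay as the last script left them, time stands still between calls to the robot, and variables do not carry over. Pictures are saved under pics/ and viewed, at most 14 in all, crops included, and the job is handed in when it is done.

```bash
ls; mkdir -p pics
python3 - <<'E'
from cell import env, hand, solver, telemetry, imaging, job
import cv2, numpy as np
for n in ("top","side"):
    d=imaging.get_image(n); cv2.imwrite(f"pics/{n}0.png",d["frame"][:,:,::-1])
    print(n,d["fx"],d["fy"],d["cx"],d["cy"]); print(np.round(d["world_from_camera"],4))
s=telemetry.sense(); print(s, env.tip_reach)
E
```

```text
pics
top 504.78754234359405 504.78754234359405 320.3866075174684 241.72296301179398
[[ 0.0056 -0.9852  0.1713  0.2807]
 [-0.9999 -0.004   0.0097 -0.132 ]
 [-0.0088 -0.1713 -0.9852  1.565 ]
 [ 0.      0.      0.      1.    ]]
side 573.4677978882961 573.4677978882961 318.5763729222324 234.62799834695866
[[ 0.9315 -0.2639  0.2504  0.1964]
 [-0.3633 -0.7078  0.6058 -0.8748]
 [ 0.0174 -0.6552 -0.7552  1.1048]
 [ 0.      0.      0.      1.    ]]
{'clock': 0.1, 'q': array([-1.42323870e+00,  2.17710291e-01,  1.61480677e+00,  1.73034992e-06,
        1.31132465e+00, -1.12183561e-01]), 'qd': array([ 0.00111514, -0.00206238, -0.00255459, -0.00045077,  0.00061567,
        0.00069998]), 'tau': array([-1.12389032e-03, -3.98074722e+01, -3.04970348e+01, -1.84516562e-04,
        4.24833182e-03,  1.28764114e-05]), 'tcp_pos': array([ 0.16044253, -0.60329805,  0.24106197]), 'eef_rot': array([ 9.91578063e-01,  1.29505524e-01, -1.90527017e-05, -1.12436734e-03]), 'contact_force': array([-0.49626828,  0.0083367 ,  0.13918165]), 'moment': array([ 0.00050422, -0.02626407, -0.04039385]), 'grasp_force': 0.0, 'opening': 0.08547629671680773} 0.011
```

View pics/top0.png

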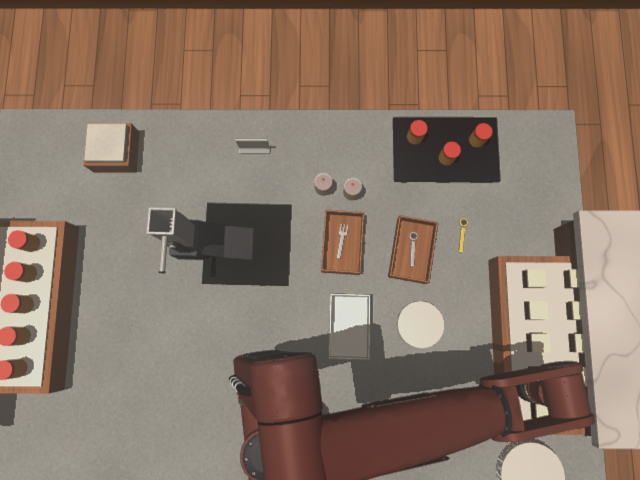

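View pics/side0.png

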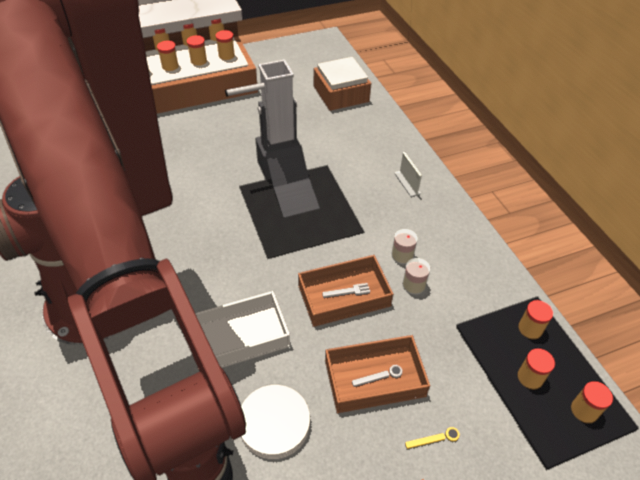

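The fork box is at top pixel (344,243) and nearest the middle, so it is box_a. The spoon box is at (413,249), so it is box_b.

Look-alikes to avoid:
- yellow spoon (462,235)
- white box (350,326)
- tray (267,147)

The holder is at (162,222), with its handle bar running from about (164,236) to (163,271). I'll check that in a close crop.

Run:
```python
import cv2, numpy as np
t=cv2.imread("pics/top0.png");s=cv2.imread("pics/side0.png")
a=cv2.resize(t[190:300,140:450],None,fx=2.58,fy=2.58,interpolation=cv2.INTER_CUBIC)
b=cv2.resize(s[55:155,215:315],(300,300),interpolation=cv2.INTER_CUBIC)
c=cv2.resize(s[155:265,230:376],(398,300),interpolation=cv2.INTER_CUBIC)
o=np.zeros((590,800,3),np.uint8);o[:a.shape[0],:a.shape[1]]=a[:, :800];o[290:590,:300]=b;o[290:590,302:700]=c
cv2.imwrite("pics/crop1.png",o)
```

```text
(no output)
```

View pics/crop1.png

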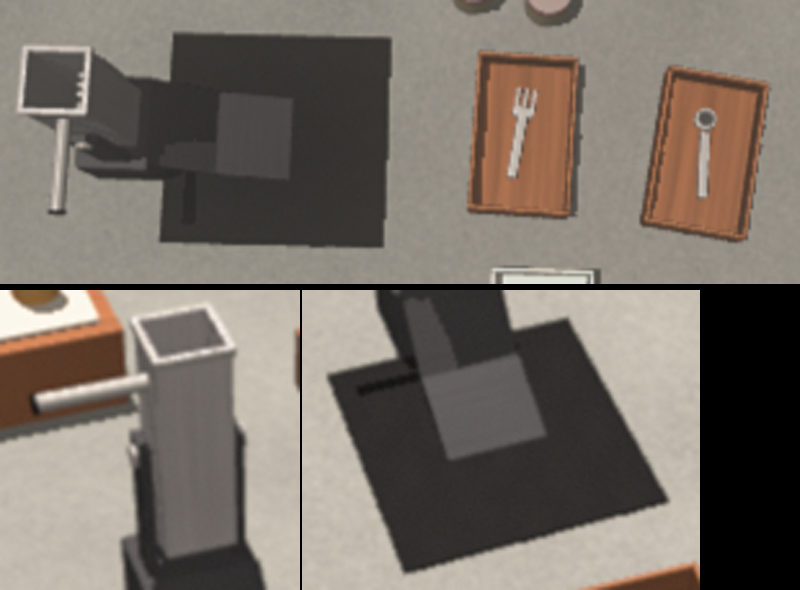

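The crop confirms that the bar runs from (62,118) to (57,212). Mat, rim and box corners are all readable. Next I compute the poses.

```bash
cat > h.py <<'E'
import cv2, numpy as np
from cell import env, hand, solver, telemetry, imaging, job
from scipy.spatial.transform import Rotation as R
CAM={"top":(504.7875,320.3866,241.723,np.array([[.0056,-.9852,.1713,.2807],[-.9999,-.004,.0097,-.132],[-.0088,-.1713,-.9852,1.565],[0,0,0,1]])),
"side":(573.4678,318.5764,234.628,np.array([[.9315,-.2639,.2504,.1964],[-.3633,-.7078,.6058,-.8748],[.0174,-.6552,-.7552,1.1048],[0,0,0,1]]))}
def ray(n,p):
    f,cx,cy,T=CAM[n]; d=T[:3,:3]@np.array([(p[0]-cx)/f,(p[1]-cy)/f,1]); return T[:3,3],d/np.linalg.norm(d)
def onz(n,p,z):
    o,d=ray(n,p); return o+d*(z-o[2])/d[2]
def proj(n,X):
    f,cx,cy,T=CAM[n]; c=T[:3,:3].T@(np.asarray(X)-T[:3,3]); return np.array([cx+f*c[0]/c[2],cy+f*c[1]/c[2]])
def tri(pt,ps):
    o1,d1=ray("top",pt);o2,d2=ray("side",ps)
    k=np.linalg.lstsq(np.c_[d1,-d2],o2-o1,rcond=None)[0]; a,b=o1+d1*k[0],o2+d2*k[1]
    return (a+b)/2,np.linalg.norm(a-b)
def down(yaw):  # tool z down, tool y (closing) along world angle yaw
    y=np.array([np.cos(yaw),np.sin(yaw),0]);z=np.array([0,0,-1.]);return R.from_matrix(np.c_[np.cross(y,z),y,z]).as_quat()
E
python3 - <<'E'
from h import *
c=lambda p:(p[0]/2.58+140,p[1]/2.58+190)
def quad(ps,z):
    P=np.array([onz("top",c(p),z)[:2] for p in ps]);m=P.mean(0)
    # P: far-left, far-right, near-right, near-left
    ex=(P[0]-P[3]+P[1]-P[2])/2; ey=(P[0]-P[1]+P[3]-P[2])/2
    print(np.round(m,4),np.linalg.norm(ex).round(4),np.linalg.norm(ey).round(4),np.arctan2(ex[1],ex[0]).round(4),(np.arctan2(ey[1],ey[0])-np.pi/2).round(4))
print("mat");quad([(174,33),(391,38),(383,246),(161,241)],.003)
print("a");quad([(481,52),(580,58),(573,217),(468,210)],.05)
print("b");quad([(669,67),(768,84),(745,240),(642,226)],.05)
print("rim");quad([(24,48),(90,47),(86,113),(20,110)],.32)
print("end",tri(c((57,212)),(227.7,93.3)),onz("top",c((57,212)),.28))
print("root",onz("top",c((62,118)),.28))
E
```

```text
mat
[0.5457 0.1126] 0.2571 0.2679 -0.0194 -0.019
a
[ 0.5444 -0.188 ] 0.1903 0.1205 -0.0644 -0.0605
b
[ 0.5214 -0.4002] 0.1907 0.1194 -0.1804 -0.1512
rim
[0.5493 0.2828] 0.0641 0.0649 -0.0017 -0.0115
end (array([0.42616474, 0.28626483, 0.27830791]), np.float64(0.005528958438301504)) [0.42323313 0.28609197 0.28      ]
root [0.51825145 0.28669705 0.28      ]
```

```bash
cat > tilt.py <<'E'
from h import *
yaw0=-0.019; PV=np.array([.5493,.2828,.21]); ex=np.array([np.cos(yaw0),np.sin(yaw0),0]); ey=np.array([-ex[1],ex[0],0]); ez=np.array([0,0,1.])
Q=down(yaw0-np.pi/2)
def bar(th): return PV-.100*ex+.070*(np.cos(th)*ez-np.sin(th)*ey)
def tcp(th): return bar(th)-[0,0,.008]
def arc(a,b,v=.06):
    for th in np.linspace(a,b,max(2,int(abs(b-a)/.16)+1))[1:]: env.servo_line(tcp(th),max_speed=v)
E
python3 - <<'E'
from tilt import *
p=telemetry.sense()["tcp_pos"]
env.servo_line([p[0],p[1],.42],max_speed=.25)
env.move_pose(tcp(0)+[0,0,.15],Q)
print(env.servo_line(tcp(0),max_speed=.1,until_force=15))
hand.set_gripper(0,30)
s=telemetry.sense();print(s["clock"],s["opening"],s["grasp_force"],s["contact_force"],s["tcp_pos"]-tcp(0))
arc(0,1.2); s=telemetry.sense();print(s["clock"],s["opening"],s["contact_force"])
arc(1.2,2.38); env.wait(1.5); s=telemetry.sense();print(s["clock"],s["opening"],s["contact_force"],s["tcp_pos"]-tcp(2.38))
a=imaging.get_image("top")["frame"][190:300,140:340,::-1];b=imaging.get_image("side")["frame"][40:260,200:400,::-1]
a=cv2.resize(a,(760,418));b=cv2.resize(b,None,fx=2.7,fy=2.7)
cv2.imwrite("pics/t1.png",a);cv2.imwrite("pics/s1.png",b)
E
```

```text
False
6.525 0.01304095275326251 29.31010365486145 [0.03883781 0.76878197 0.67098225] [5.98572362e-06 4.15611312e-04 1.79703592e-04]
8.975 0.012780482072991628 [0.23878613 7.05007561 2.18443981]
12.925 0.012963338440368304 [  5.15099199 -13.06540086  -5.22107998] [ 0.00014568 -0.00467797 -0.002233  ]
```

View pics/s1.png

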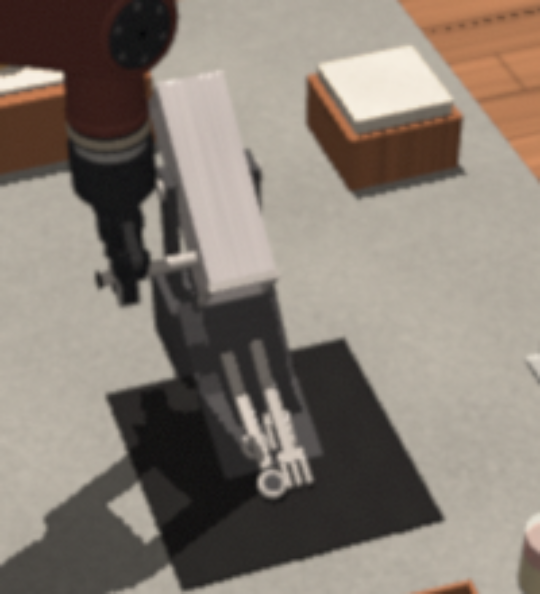

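View pics/t1.png

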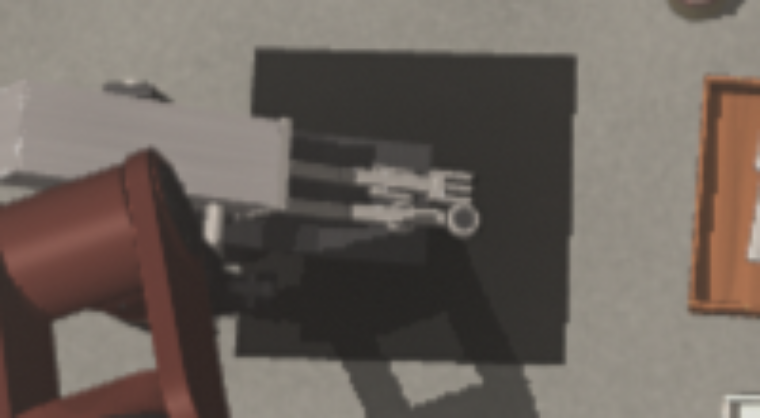

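Front row: a spoon at crop (462,218) and a fork at (465,185). A second row is piled behind them with tails still at the mouth (about 290). I'll shake the holder.

Run:
```python
from tilt import *
for k in range(4):
    env.servo_line(tcp(2.20),max_speed=.15); env.servo_line(tcp(2.42),max_speed=.15)
env.wait(.7); s=telemetry.sense();print(s["clock"],s["opening"],s["contact_force"],s["tcp_pos"]-tcp(2.42))
a=imaging.get_image("top")["frame"][190:300,140:340,::-1];b=imaging.get_image("side")["frame"][120:250,230:390,::-1]
a=cv2.resize(a[30:95,60:140],None,fx=5,fy=5);b=cv2.resize(b,None,fx=2.5,fy=2.5)
o=np.zeros((330,802,3),np.uint8);o[:a.shape[0],:400]=a;o[:b.shape[0],402:]=b
cv2.imwrite("pics/s2.png",o)
```

```text
15.725 0.012875451090545314 [  6.70711978 -10.29233999 -10.08964876] [ 0.00010167 -0.0044421  -0.00317929]
```

View pics/s2.png

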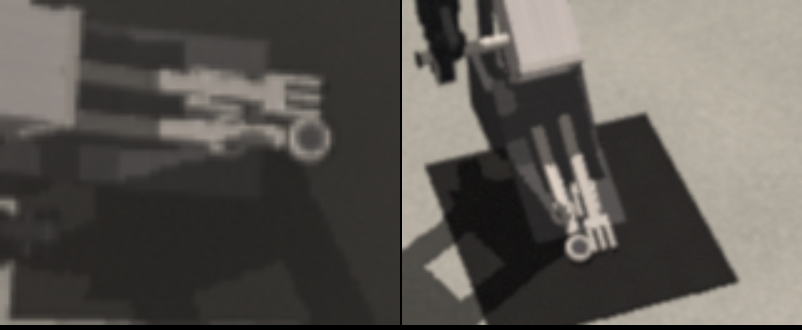

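Run:
```python
from tilt import *
print(onz("side",(284,170.8),.08)-PV,onz("side",(284,170.8),.11)-PV)
arc(2.42,1.5,.04); env.wait(.5); s=telemetry.sense();print(s["clock"],s["opening"],s["contact_force"],s["tcp_pos"]-tcp(1.5))
a=imaging.get_image("top")["frame"][190:300,140:340,::-1];b=imaging.get_image("side")["frame"][120:250,230:390,::-1]
a=cv2.resize(a[25:100,60:140],None,fx=5,fy=5);b=cv2.resize(b,None,fx=2.5,fy=2.5)
o=np.zeros((375,802,3),np.uint8);o[:a.shape[0],:400]=a;o[:b.shape[0],402:]=b
cv2.imwrite("pics/s3.png",o)
```

```text
[-0.01754727 -0.09806648 -0.13      ] [-0.02736439 -0.12908327 -0.1       ]
18.7 0.013134913642503371 [ 4.4345854   6.18272625 -6.0319816 ] [ 0.00035241  0.0016659  -0.00081049]
```

View pics/s3.png

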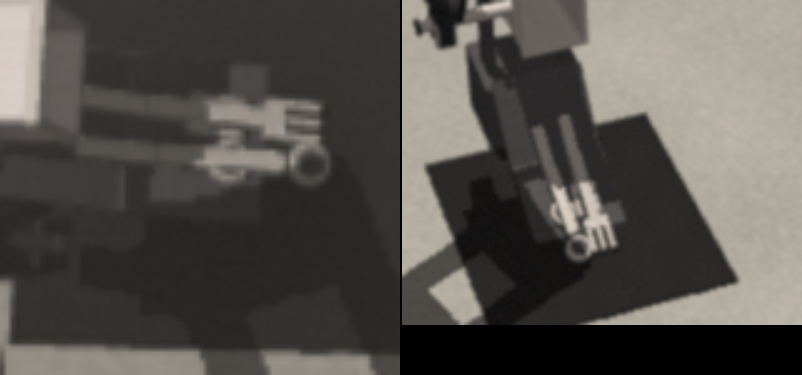

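Run:
```python
from tilt import *
arc(1.5,0,.06); env.servo_line(tcp(-.05),max_speed=.03);env.wait(.2)
s=telemetry.sense();print(s["clock"],s["opening"],s["contact_force"],s["tcp_pos"]-tcp(0))
hand.set_gripper(.05)
env.servo_line(tcp(0)+[0,0,.16],max_speed=.25)
q=telemetry.sense()["q"];q[0]=-.25
env.move_j(q)
s=telemetry.sense();print(s["clock"],s["tcp_pos"])
a=imaging.get_image("top")["frame"][:,:,::-1];b=imaging.get_image("side")["frame"][:,:,::-1]
cv2.imwrite("pics/t4full.png",a);cv2.imwrite("pics/s4full.png",b)
g=lambda im:(255*(im/255.)**.55).astype(np.uint8)
a=cv2.resize(g(a[195:290,140:300]),None,fx=5,fy=4.0*5/4,interpolation=cv2.INTER_CUBIC)
cv2.imwrite("pics/t4.png",a)
b=cv2.resize(g(b[50:260,220:380]),None,fx=2.8,fy=2.8,interpolation=cv2.INTER_CUBIC)
cv2.imwrite("pics/s4.png",b)
```

```text
22.3417 0.012682147685009745 [-1.27284438 -7.94904519  9.27776741] [0.00052024 0.00087489 0.00233157]
24.9083 [ 0.52768135 -0.06158579  0.42989921]
```

View pics/t4.png

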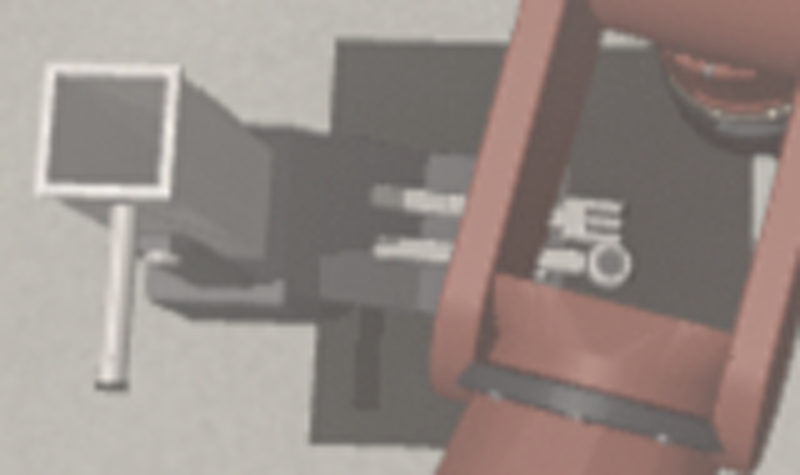

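View pics/s4.png

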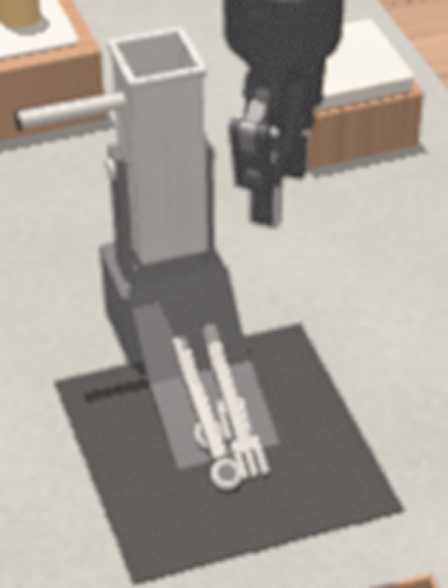

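The holder is upright and empty. The front fork and spoon lie on top, with others under them, including a spoon head at side (205,437). I'll clear the arm and take a close mosaic.

```bash
cat >> h.py <<'E'
g=lambda im:(255*(im/255.)**.6).astype(np.uint8)
def mosaic(name,clear=True,tc=(210,222),sc=(268,158)):
    if clear:
        q=telemetry.sense()["q"].copy();q[0]=-1.2;env.move_j(q)
    a=imaging.get_image("top")["frame"][:,:,::-1];b=imaging.get_image("side")["frame"][:,:,::-1]
    cv2.imwrite(f"pics/{name}_t.png",a);cv2.imwrite(f"pics/{name}_s.png",b)
    o=np.zeros((500,800,3),np.uint8);I=cv2.INTER_CUBIC
    o[:500,:400]=cv2.resize(g(b[sc[1]:sc[1]+75,sc[0]:sc[0]+60]),(400,500),interpolation=I)
    o[:250,400:]=cv2.resize(g(a[tc[1]:tc[1]+40,tc[0]:tc[0]+64]),(400,250),interpolation=I)
    o[250:,400:]=cv2.resize(g(a[180:300,270:462]),(400,250),interpolation=I)
    cv2.imwrite(f"pics/{name}.png",o);print(telemetry.sense()["clock"])
# mosaic px -> image px
def mt(p,tc=(210,222)): return ((p[0]-400)/6.25+tc[0],p[1]/6.25+tc[1])
def ms(p,sc=(268,158)): return (p[0]/6.667+sc[0],p[1]/6.667+sc[1])
E
python3 -c "
from h import *
mosaic('m1')"
```

```text
26.875
```

View pics/m1.png

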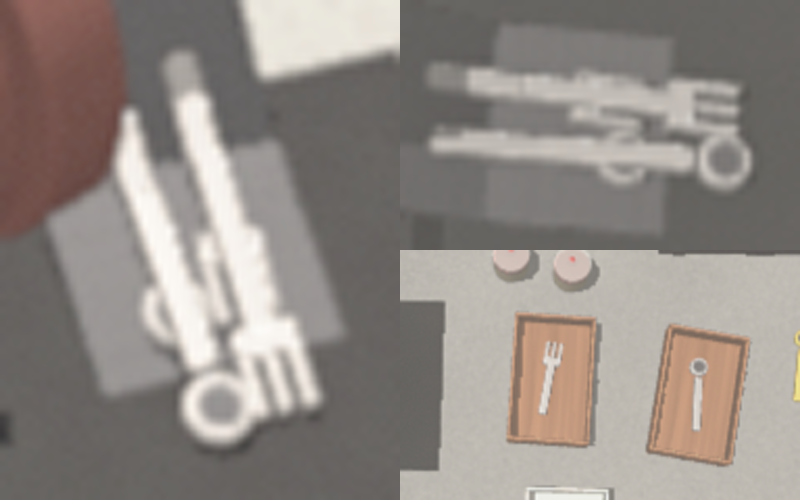

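Upper layer: a fork (tip (740,103)) and a spoon (bowl (724,160)). Lower layer: another spoon (bowl (622,162), tail (432,143)) and another fork (tail (430,75), tines around (600,118)). That makes four pieces so far. Next I triangulate them.

Run:
```python
from tilt import *
S=np.array([ex,ey,ez]); 
for n,a,b in [("rfork tail",(430,75),(182,58)),("rspoon tail",(432,143),(128,114)),("fspoon bowl",(724,160),(218,406)),("ffork root",(682,102),(268,330)),("ffork tips",(740,103),(292,400)),("rbowl",(622,162),(165,312)),("fspoon neck",(692,157),(203,365))]:
    X,e=tri(mt(a),ms(b)); print(n,np.round(X,4),"stand",np.round(S@(X-[PV[0],PV[1],0]),4),round(e,4))
```

```text
rfork tail [0.5661 0.2016 0.0685] stand [ 0.0183 -0.0809  0.0685] 0.0056
rspoon tail [0.5402 0.2042 0.0432] stand [-0.0076 -0.0787  0.0432] 0.0121
fspoon bowl [0.5323 0.0651 0.0156] stand [-0.0128 -0.218   0.0156] 0.0031
ffork root [0.5598 0.0849 0.0284] stand [ 0.0143 -0.1976  0.0284] 0.0042
ffork tips [0.5607 0.0579 0.0157] stand [ 0.0157 -0.2247  0.0157] 0.0021
rbowl [0.5295 0.1154 0.0202] stand [-0.0166 -0.1678  0.0202] 0.0014
fspoon neck [0.5321 0.08   0.024 ] stand [-0.0134 -0.2031  0.024 ] 0.0024
```

```bash
cat >> h.py <<'E'
def tool(yaw,tilt=0.):
    y=np.array([np.cos(yaw),np.sin(yaw),0]);h=np.array([-y[1],y[0],0]);h=h*np.sign(h[1]);z=-np.cos(tilt)*np.array([0,0,1.])+np.sin(tilt)*h
    return R.from_matrix(np.c_[np.cross(y,z),y,z]).as_quat()
def best(pos,yaw,tilt=0.):
    q0=telemetry.sense()["q"];c=[]
    for k in (0,np.pi):
        j=solver.inverse_kinematics(pos,tool(yaw+k,tilt))
        if j is not None: c.append((abs(j[5]),k,j))
    c=min(c,key=lambda t:t[0]); return tool(yaw+c[1],tilt),c[2]
E
python3 - <<'E'
from tilt import *
print("gap top",onz("top",mt((545,118)),.05),"gap side",[onz("side",ms(p),.05) for p in ((184,215),)])
P=np.array([.565,.142,.10])
for k in (0,np.pi): print(solver.inverse_kinematics(P,tool(-.095+k,.40)))
E
```

```text
gap top [0.54564647 0.14901591 0.05      ] gap side [array([0.54565931, 0.13503682, 0.05      ])]
[-0.07560917  0.27117224  1.8911574   0.47324938  1.02408227 -0.23912523]
None
```

```bash
cat > pick1.py <<'E'
from tilt import *
def touch(P,Q,up=.05,down=.03,f=3):
    """closed fingertips along tool axis; returns tip position at contact"""
    z=R.from_quat(Q).as_matrix()[:,2]
    env.servo_line(P-z*up,Q,max_speed=.25)
    hit=env.servo_line(P+z*down,max_speed=.03,until_force=f)
    t=telemetry.sense()["tcp_pos"]+z*env.tip_reach
    env.servo_line(P-z*up,max_speed=.2); return hit,t
E
python3 - <<'E'
from pick1 import *
Q=tool(-.01,.40); z=R.from_quat(Q).as_matrix()[:,2]
hand.set_gripper(0,40)
P=np.array([.5605,.140,.056])-z*env.tip_reach   # tips at expected fork top
env.move_pose(P-z*.12,Q)
hit,t=touch(P,Q); print(hit,t,telemetry.sense()["clock"])
if hit:
    hand.set_gripper(.020)
    C=t.copy(); G=C+np.array([.0025,0,0])-z*env.tip_reach
    env.servo_line(G-z*.03,max_speed=.2)
    h2=env.servo_line(G+z*.008,max_speed=.03,until_force=5)
    s=telemetry.sense(); print("contact",h2,s["contact_force"],(s["tcp_pos"]-G)@z)
E
```

```text
True [0.56073627 0.14181608 0.05183742] 32.3833
contact False [ 0.35593911  0.90540742 -0.16296388] 0.007737832476163486
```

Run:
```python
from pick1 import *
z=R.from_quat(tool(-.01,.40)).as_matrix()[:,2]
hand.set_gripper(0,50); s=telemetry.sense(); print(s["opening"],s["grasp_force"])
p=s["tcp_pos"]
env.servo_line(p-z*.03,max_speed=.05); env.servo_line(p-z*.03+[0,0,.12],max_speed=.15)
s=telemetry.sense(); print(s["opening"],s["grasp_force"],s["tcp_pos"],s["clock"])
a=imaging.get_image("top")["frame"][:,:,::-1];b=imaging.get_image("side")["frame"][:,:,::-1]
o=np.zeros((500,800,3),np.uint8)
o[:,:400]=cv2.resize(g(b[60:260,220:380]),(400,500),interpolation=cv2.INTER_CUBIC)
o[:300,400:]=cv2.resize(g(a[200:275,205:305]),(400,300),interpolation=cv2.INTER_CUBIC)
cv2.imwrite("pics/l1.png",o)
```

```text
0.009968130426338527 50.763341188430786
0.010022383396461046 50.57969033718109 [0.56252051 0.12886628 0.20132267] 36.3417
```

View pics/l1.png

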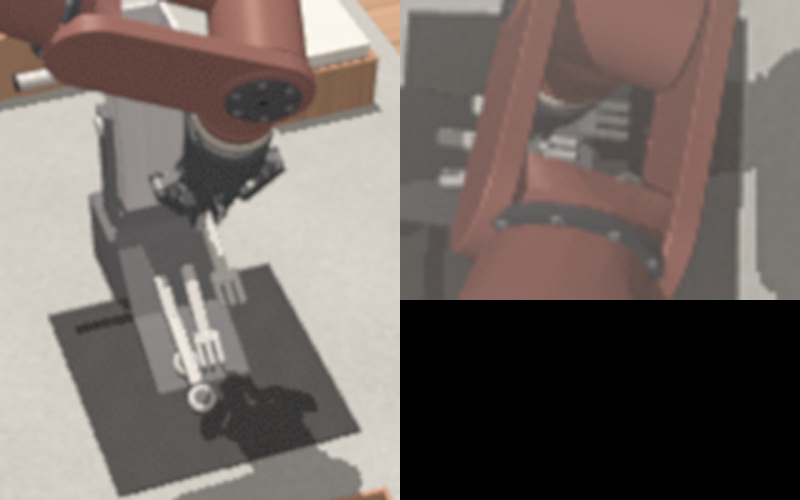

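The upper fork is held. The rear fork and both spoons remain on the chute. I'm placing this fork in box_a.

```bash
cat >> pick1.py <<'E'
BOX={"a":(np.array([.5444,-.188]),-.062),"b":(np.array([.5214,-.4002]),-.165)}
def place(box,off,lead,tipz=.018,headsign=-1,rel=.022):
    """lead: distance from grasp to piece middle towards head (m); head lies along headsign*tool x; off: lateral offset in box y"""
    c,a=BOX[box]; q0=telemetry.sense()["q"]; best=None
    for s in (1,-1):                      # head towards s*box x
        bx=np.array([np.cos(a),np.sin(a)]);by=np.array([-bx[1],bx[0]])
        xt=headsign*s*bx                   # desired tool x
        phi=np.arctan2(-xt[0],xt[1])       # tool x=(-sin,cos)
        P=np.r_[c+by*off-s*bx*lead,tipz+env.tip_reach]
        j=solver.inverse_kinematics(P+[0,0,.16],tool(phi)); 
        if j is not None and (best is None or abs(j-q0)[5]<best[0]): best=(abs(j-q0)[5],P,tool(phi),s)
    _,P,Q,s=best
    env.move_pose(P+[0,0,.16],Q)
    st=telemetry.sense();print("over box",st["opening"],st["grasp_force"])
    h=env.servo_line(P,max_speed=.12,until_force=8)
    st=telemetry.sense();print("down",h,st["opening"],st["tcp_pos"]-P,st["clock"])
    hand.set_gripper(rel); env.servo_line(P+[0,0,.16],max_speed=.25)
E
python3 - <<'E'
from pick1 import *
place("a",-.024,.037)
mosaic("m2")
E
```

```text
over box 0.010451731669753642 50.567938685417175
down False 0.009889547487768368 [ 0.00088842 -0.00044056  0.00110832] 39.2083
42.0
```

View pics/m2.png

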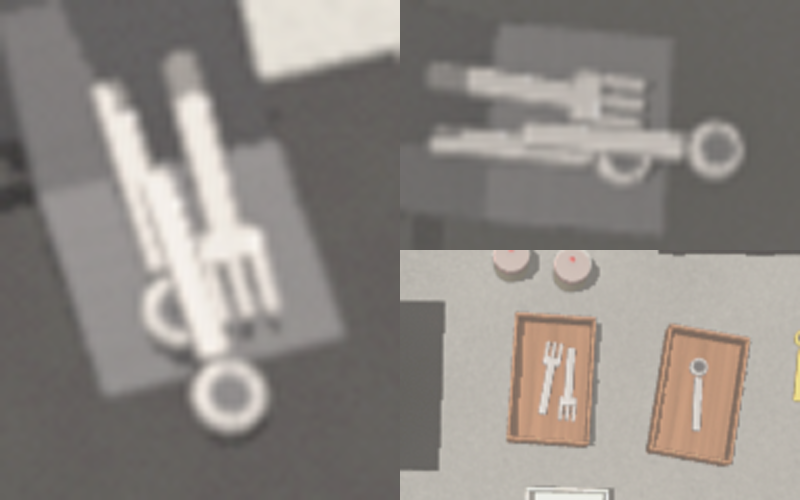

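The fork is in box_a. Left on the chute:
- Upper spoon: bowl (714,150), tail (525,135).
- Lower spoon: bowl (622,162), tail (430,143).
- Fork: tail (430,75), tines (645,97).

The next pick is the upper spoon, near its neck.

```bash
cat >> pick1.py <<'E'
def grasp(X,yaw,tilt,dx=0.,open_=.020,depth=.008,lift=.12):
    """X: expected point on the top of the handle. touch, open, go down, grip, lift"""
    Q=tool(yaw,tilt); z=R.from_quat(Q).as_matrix()[:,2]; P=np.asarray(X)-z*env.tip_reach
    hand.set_gripper(0,50); env.move_pose(P-z*.12,Q)
    hit,t=touch(P,Q); print("touch",hit,np.round(t,4))
    if not hit: return False
    yv=R.from_quat(Q).as_matrix()[:,1]
    hand.set_gripper(open_); G=t+yv*dx-z*env.tip_reach
    env.servo_line(G-z*.03,max_speed=.2)
    h=env.servo_line(G+z*depth,max_speed=.03,until_force=5)
    p=telemetry.sense()["tcp_pos"]; print("blocked",h,(p-G)@z)
    if h and (p-G)@z<depth-.003: env.servo_line(G-z*.05,max_speed=.2); return False
    hand.set_gripper(0,50); s=telemetry.sense(); print("grip",s["opening"],s["grasp_force"])
    env.servo_line(p-z*.03,max_speed=.06); env.servo_line(p-z*.03+[0,0,lift],max_speed=.2)
    s=telemetry.sense(); print("held",s["opening"],s["grasp_force"],s["clock"]); return s["opening"]>.007
E
python3 - <<'E'
from pick1 import *
T={}
for n,a,b in [("bowl",(714,150),(229,397)),("tail",(525,135),(155,168)),("rbowl",(622,162),(168,312)),("rtail",(432,143),(108,88)),("ftail",(430,75),(182,58)),("froot",(578,92),(232,235)),("ftip",(643,97),(262,322))]:
    X,e=tri(mt(a),ms(b)); T[n]=X; print(n,np.round(X,4),"stand",np.round(np.array([ex,ey,ez])@(X-[PV[0],PV[1],0]),4),round(e,4))
for a,b in (("bowl","tail"),("rbowl","rtail"),("ftip","ftail")):
    d=T[a]-T[b];L=np.linalg.norm(d);print(a,L,"dir",np.round(d/L,3))
E
```

```text
bowl [0.5383 0.0705 0.0128] stand [-0.007  -0.2125  0.0128] 0.0041
tail [0.5386 0.1566 0.0576] stand [-0.0083 -0.1264  0.0576] 0.0054
rbowl [0.5301 0.1153 0.0198] stand [-0.016  -0.1678  0.0198] 0.0025
rtail [0.5339 0.2002 0.0636] stand [-0.0138 -0.0828  0.0636] 0.0063
ftail [0.5661 0.2016 0.0685] stand [ 0.0183 -0.0809  0.0685] 0.0056
froot [0.5641 0.1363 0.0309] stand [ 0.0175 -0.1462  0.0309] 0.0039
ftip [0.5658 0.1074 0.0087] stand [ 0.0199 -0.1751  0.0087] 0.0041
bowl 0.097031995435227 dir [-0.003 -0.887 -0.461]
rbowl 0.09563738102037918 dir [-0.039 -0.888 -0.458]
ftip 0.11153760252001253 dir [-0.002 -0.844 -0.536]
```

Run:
```python
from pick1 import *
d=np.array([.003,.887,.461]);n=np.array([0,-.461,.887])
X=np.array([.5383,.0705,.0128])+d*.030+n*.005
if grasp(X,0,.48): place("b",.025,-.0115)
```

```text
touch True [0.5386 0.0955 0.0296]
blocked False 0.00775959044333886
grip 0.009893887737726427 50.778438448905945
held 0.01057563634870682 50.640791058540344 50.7083
over box 0.010067432419132301 50.63740611076355
down False 0.010254133652278783 [ 0.00075711 -0.00066851  0.00116067] 53.8417
```

Run:
```python
from pick1 import *
q=telemetry.sense()["q"].copy();q[0]=-1.2;env.move_j(q)
for n,k in (("top","t"),("side","s")):
    a=imaging.get_image(n)["frame"][:,:,::-1];cv2.imwrite(f"pics/m3_{k}.png",a);b=cv2.imread(f"pics/m2_{k}.png")
    D=np.abs(a.astype(int)-b).mean(2)
    for nm,(A,B) in {"fork":((.5661,.2016,.0685),(.5658,.1074,.0087)),"rspoon":((.5339,.2002,.0636),(.5301,.1153,.0198))}.items():
        print(n,nm,[round(float(D[int(round(v)),int(round(u))])) for u,v in (proj(n,np.array(A)+(np.array(B)-A)*t) for t in np.linspace(0.05,.95,10))])
```

```text
top fork [0, 0, 1, 0, 1, 0, 1, 0, 1, 1]
top rspoon [0, 1, 2, 1, 3, 14, 9, 7, 10, 0]
side fork [1, 0, 1, 0, 1, 1, 13, 0, 0, 1]
side rspoon [1, 1, 2, 1, 4, 3, 3, 1, 0, 0]
```

Neither the fork nor the lower spoon has moved; the differences are just the removed spoon. I'm picking the fork.

Run:
```python
from pick1 import *
d=np.array([.002,.844,.536]);n=np.array([0,-.536,.844])
X=np.array([.5661,.2016,.0685])-d*.045+n*.005
if grasp(X,0,.56): place("a",.026,.010,tipz=.024)
q=telemetry.sense()["q"].copy();q[0]=-1.2;env.move_j(q)
for nn,k in (("top","t"),("side","s")):
    a=imaging.get_image(nn)["frame"][:,:,::-1];cv2.imwrite(f"pics/m4_{k}.png",a);b=cv2.imread(f"pics/m3_{k}.png")
    D=np.abs(a.astype(int)-b).mean(2);A,B=np.array((.5339,.2002,.0636)),np.array((.5301,.1153,.0198))
    print(nn,[round(float(D[int(round(v)),int(round(u))])) for u,v in (proj(nn,A+(B-A)*t) for t in np.linspace(0.05,.95,10))])
```

```text
touch True [0.5661 0.1603 0.0495]
blocked False 0.007774083594936656
grip 0.01019642206788099 51.549389362335205
held 0.01018778712859098 51.392778754234314 65.0167
over box 0.010150380164275443 51.365259289741516
down False 0.010219760610757493 [ 0.00088559 -0.00037263  0.00098379] 67.8917
top [2, 1, 1, 1, 1, 2, 1, 1, 0, 1]
side [0, 1, 0, 0, 1, 0, 1, 0, 0, 0]
```

Run:
```python
from pick1 import *
d=np.array([.039,.888,.458]);n=np.array([0,-.458,.888])
X=np.array([.5339,.2002,.0636])-d*.045+n*.005
if grasp(X,-.044,.48): place("b",-.025,.010,tipz=.024)
mosaic("m5")
a=cv2.imread("pics/m5_t.png");b=cv2.imread("pics/m5_s.png");I=cv2.INTER_CUBIC
o=np.zeros((600,800,3),np.uint8)
o[:280]=cv2.resize(g(a[180:292,140:460]),(800,280),interpolation=I)
o[282:600,:400]=cv2.resize(g(b[50:241,220:460]),(400,318),interpolation=I)
o[282:600,400:]=cv2.resize(g(b[240:418,250:474]),(400,318),interpolation=I)
cv2.imwrite("pics/f1.png",o)
```

```text
touch True [0.5322 0.1582 0.0471]
blocked False 0.007783128638619023
grip 0.010241253846171633 51.62888467311859
held 0.009917131616186292 51.40028178691864 79.3417
over box 0.010022151268204313 51.40998601913452
down False 0.00994202080854077 [ 0.00074972 -0.00075343  0.00131134] 82.8583
85.1083
```

View pics/f1.png

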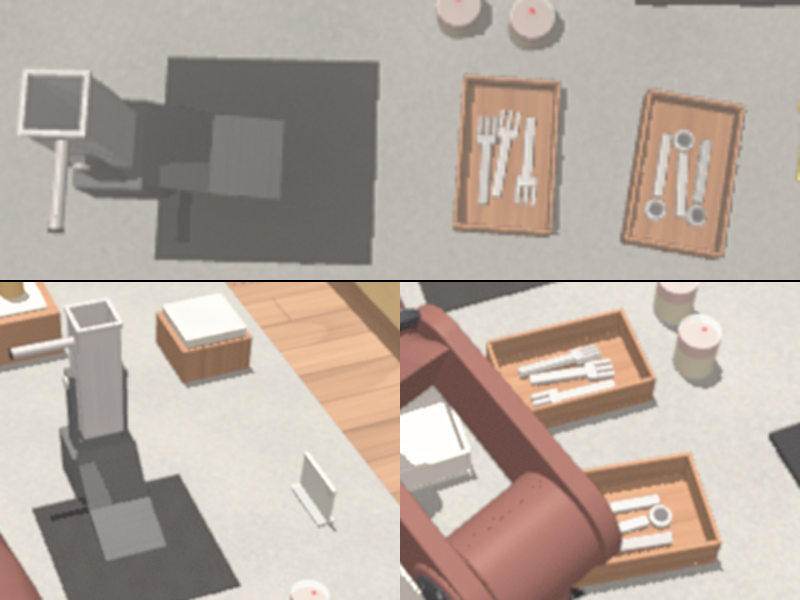

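The mat is empty, with three forks in box_a and three spoons in box_b. With the last picture I'll check that no piece is still in the holder.

Run:
```python
import cv2, numpy as np
g=lambda im:(255*(np.clip(im*1.0,0,140)/140)**.5).astype(np.uint8)
o=np.zeros((600,800,3),np.uint8)
for i,n in enumerate(("top0","m5_t")):
    im=cv2.imread(f"pics/{n}.png");o[:298,400*i:400*i+398]=cv2.resize(g(im[205:239,144:184]),(398,298),interpolation=cv2.INTER_CUBIC)
for i,n in enumerate(("side0","m5_s")):
    im=cv2.imread(f"pics/{n}.png");o[302:,400*i:400*i+398]=cv2.resize(g(im[58:88,256:296]),(398,298),interpolation=cv2.INTER_CUBIC)
cv2.imwrite("pics/in.png",o)
```

```text
(no output)
```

View pics/in.png

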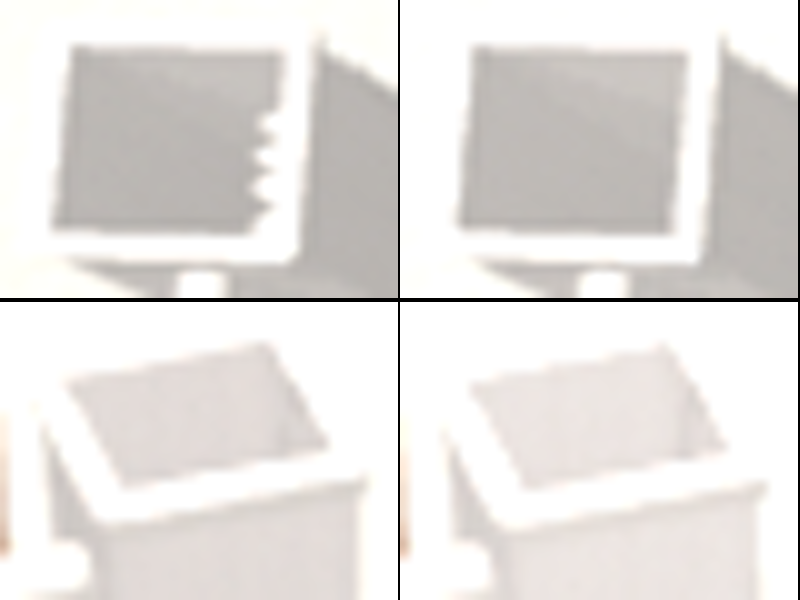

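```bash
python3 -c "
from cell import *
from cell import job
print(job.hand_in())"
```

```text
the job is handed in; nothing more can be done
None
```

I handed the job in at about 85 s: the holder was tipped until the cutlery slid out and stood upright again, two forks went into box_a and two spoons into box_b, and the dessert glasses were left alone; the last pictures showed nothing left on the mat or in the part of the holder the cameras can see.

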